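# Open the roll warmer's vent with its crank

## Task

The bread-roll warmer on the hall's refreshment counter needs its vent opened. Fit the crank, the one with the upright knob at the end of its arm, fully down onto the square spindle on the warmer's lid, turn it about a quarter turn counter-clockwise (seen from above) until the vent is fully open at its stop, then lift the crank off and set it down, hub down and upright, on the counter; do not drop it. Leave the straight T key where it stands.

Things in the scene. Friction and masses are not known exactly. Their poses are not given: they have to be found in the camera images.
- crank: Crank, 0.4 kg. Origin: centre of hub's underside; z up, x along the arm. Steel hub 48 mm square, 40 tall; square socket 26 wide, 38 deep, open below. Dark arm 14 mm wide, x -45 to 120, z 40 to 58, with a grip rib, also 14 wide, x -30 to 30, up to z 76: pinch it across y from above, finger tips above z 40. Black upright knob, 26 dia., at x 105, z 58 to 100. Centre of mass at x 13.
- spindle_seat (a point): Seat of the warmer's square spindle, 160 mm above the counter; z up, x, y square to its flats, turns with it. Spindle 22 mm square, 34 tall above here: 20 straight, then tapering to a 9 tip. The crank is home when its origin is here, in any of 4 quarter turns, with 0.2 rad free play each way. It is mid-lid on a fixed cabinet 260 x 340, 150 tall, with 22 mm high rails 145 mm off at the short ends.
- damper (a joint): Angle of the spindle and its two round brass vent blades, rad: 0 shut (blades over the two vent holes), grows counter-clockwise seen from above, 1.5 fully open at a hard stop. It turns stiffly (0.2 N m) and stays where it is left. The blades are 5 mm above the lid and reach 81 mm from the spindle.
- tee_key: T key for something else, to be left alone: round steel stem 34 mm dia. under a plain straight dark bar 120 mm long (x) and 12 wide, 73 mm high in all, no knob. Origin: centre of its underside; z up. It and the crank stand on the counter about 180 mm apart, one nearer the robot, either way round.
Not all that is in view belongs to the job. What is shaped like the crank but pink or yellow is not meant.

How it is judged:
By the outcome, as a careful person would: the job done as asked, in the order asked, and still so for the second after the job is handed in, with the robot touching nothing.
It also fails if it takes over 61 s, if anything falls off the work surface, if the arm or the gripper's body presses on something with over 40 N, if the wrist force passes 120 N, or if a joint passes its speed limit or range.

## Robot

A 6-joint arm with a two-finger parallel gripper is mounted at the origin on the work surface. World frame = base frame: x ahead of the robot, y to its left, z up, the work surface at z = 0. Lengths are in m, angles in rad, forces in N, time in s.
With the tool pointing down it reaches from about 0.35 to 0.725 m from the base axis. Payload 4.3 kg.
Tool frame: the origin (TCP) lies between the finger pads; the fingertips stand 22 mm ahead of it and the grasp point (between the pads) lies 3 mm ahead of it; z points along the fingers, x is the direction in which the jaws open and shut, and the axes are right-handed (so a half turn about z gives the same grasp; the last joint's range is limited). The gripper opens to 85 mm and grips with 20 to 120 N. Pads are 22 mm wide; open, the fingers measure 114 mm over their backs; the gripper's body (76 mm by 85 mm) begins 54 mm behind the grasp point. The pads swing forward as they close: fully open they stand 13 mm farther back than shut.
Start: joints at [1.137, 0.377, 0.081, 1.274, 0, 1.46], TCP at [0.183, 0.545, 0.223] pointing down, gripper open.
Joint ranges: [-2.72, 2.72], [-0.84, 1.66], [-1.02, 1.22], [-1.77, 2.12], [-1.37, 1.28], [-3.14, 3.14]. Speed limits (rad/s): [2.57, 2.57, 3.14, 3.14, 3.14, 3.14].

## Interface

Orientations are given as a unit quaternion [x, y, z, w].
In Python, from bench import get_obs, cams, arm gives the robot as it stands. The module is installed in compiled form; this text tells all that it offers.
- The arm moves only by the tool jog_arm, never from a script. Its argument "rows" is a list of rows, each a list of 7 numbers: the turn, a rotation vector about the tool's x, y, z in degrees, then the shift along the tool's x, y, z in mm, then the finger opening in mm, from 0 to 85.4. A call has 1 to 12 rows; each row is the pose to reach, as a shift and turn from the pose commanded when the call began, along the tool's axes at that moment; what a row does not reach only later rows make up. A row lasts 1/12 s, in which the tool goes at most 41.7 mm and 7.16 degrees, less where a joint would pass 70% of its speed; a pose out of reach is approached as far as the arm can. A call with a gripper value outside its range is refused whole. The fingers move at their own pace and stop on an object; "grip_force" is the grip in N (left out, the last holds). Time passes only in rows, so rows that repeat a pose let the fingers close. It gives the time, the measured TCP pose, the force and the opening at its end, in the units of the state.
- get_obs(): the state, without advancing time (a new reading comes with each control period).
- cams.camera(name): name is "scene" or "top" or "wrist"; returns a dict with "img" (420x560x3 uint8, red, green, blue), "range_z" (420x560 float32, m along the optical axis (not along the pixel's ray), 0 where there is no reading), "fx", "fy", "cx", "cy" (pixels), "k1" (the pictures are not rectified: a ray, as slopes to the right and down, at radius r is drawn at 1 + k1 r^2 times it, then the intrinsics apply), "rvec" (rotation vector, rad) and "tvec" (3), from world to camera coordinates, as OpenCV has them; the wrist camera has in their place "hand_eye" (4x4, takes a point from camera to tool coordinates, whose origin is the TCP and whose axes are the tool frame's). Camera axes: x right, y down, z forward; pixel columns grow to the right and rows downward; lengths in m; the calibration is good to about 2 mm. A picture is of the moment at which its call begins: read the wrist's pose just before it.
- arm.job_done(): hands the job in, once; it reports no verdict.
The state is a dict: "t": time; "joints": joint angles; "joint_velocities": joint speeds; "joint_efforts": joint torques, N m; "tool_pos": TCP position; "ee_rot": TCP orientation; "ft_force": force on the tool from outside, world axes, zero at the start; "wrist_torque": the same for the moment, N m; "width": finger opening in m.
Only numpy, scipy, OpenCV 4.12 (cv2) and the standard library are available. Lean on these libraries where they do the work, as an engineer would, in place of code of your own. Each camera call takes 0.05 s, during which the arm holds its last target. There are 200 camera calls.

## Working session

There is one attempt and no reset: what is moved stays moved. The work goes in short steps, Python scripts to look and compute and a tool call to move; the robot and the scene stay as the last step left them, time stands still between calls to the robot, and variables do not carry over. Pictures are saved under pics/ and viewed, about 8 in all and at most 12, crops included, and the job is handed in when it is done.

Besides the shell and the picture viewer there is one more tool, called after "Request:" by a JSON object that holds its "api" and its "payload", one argument or row to a line. jog_arm: Moves the arm, as the interface text tells. Its arguments: {"type":"object","properties":{"rows":{"type":"array"},"grip_force":{"type":"number"}},"required":["rows"]}

```bash
mkdir -p pics; cat > h.py <<'E'
import numpy as np, cv2
from scipy.spatial.transform import Rotation as R
from bench import get_obs, cams, arm
def grab(name):
    o=get_obs(); c=cams.camera(name); c['o']=o
    if 'rvec' in c:
        Rm=cv2.Rodrigues(np.array(c['rvec'],float))[0]; c['Rwc']=Rm.T; c['o_w']=-Rm.T@np.array(c['tvec'],float).ravel()
    else:
        H=np.array(c['hand_eye']); Rt=R.from_quat(o['ee_rot']).as_matrix()
        c['Rwc']=Rt@H[:3,:3]; c['o_w']=Rt@H[:3,3]+np.array(o['tool_pos'])
    return c
def rays(c,uv):
    K=np.array([[c['fx'],0,c['cx']],[0,c['fy'],c['cy']],[0,0,1.]])
    p=cv2.undistortPoints(np.array(uv,float).reshape(-1,1,2),K,np.array([c['k1'],0,0,0.]))[:,0]
    return np.c_[p,np.ones(len(p))]
def onplane(c,uv,z):
    d=rays(c,uv)@c['Rwc'].T
    return c['o_w']+d*((z-c['o_w'][2])/d[:,2])[:,None]
def depthpts(c,uv):
    uv=np.array(uv).reshape(-1,2); z=c['range_z'][uv[:,1].astype(int),uv[:,0].astype(int)]
    return c['o_w']+(rays(c,uv)*z[:,None])@c['Rwc'].T
def save(c,n,box=None,s=1):
    im=c['img'][...,::-1]
    if box: im=im[box[1]:box[3],box[0]:box[2]]
    cv2.imwrite('pics/'+n,cv2.resize(im,None,fx=s,fy=s,interpolation=cv2.INTER_CUBIC))
E
python3 - <<'E'
from h import *
import pickle
a=grab('scene');b=grab('top')
pickle.dump((a,b),open('s0.pkl','wb'))
save(a,'a.png');save(b,'b.png')
for c in(a,b): print(c['o_w'].round(3),c['Rwc'][:,2].round(3),c['fx'],c['k1'])
o=get_obs();print(o)
E
```

```text
[1.099 0.369 0.865] [-0.559 -0.477 -0.678] 465.10139612511585 -0.13447476756527738
[ 0.29  -0.147  1.678] [ 0.123  0.004 -0.992] 532.0594144645856 -0.13213284464466282
{'t': 0.1, 'joints': array([ 1.13670246e+00,  3.78008047e-01,  7.97738822e-02,  1.27438779e+00,
       -4.73428819e-05,  1.46050060e+00]), 'joint_velocities': array([ 0.00108047, -0.0019845 ,  0.00159497, -0.00180732, -0.00043481,
       -0.00109897]), 'joint_efforts': array([ 1.07446613e-03, -4.64691818e+01,  2.70582604e+01,  1.19936687e-02,
       -1.71911552e-04,  3.70420494e-06]), 'tool_pos': array([0.18270252, 0.54457514, 0.22214958]), 'ee_rot': array([ 8.11840033e-01,  5.83879206e-01, -7.83601496e-04,  4.68787606e-04]), 'ft_force': array([-0.3563741 ,  0.49109602, -0.88368833]), 'wrist_torque': array([-0.00938084,  0.06413445, -0.030367  ]), 'width': 0.08537581382973104}
```

View pics/a.png

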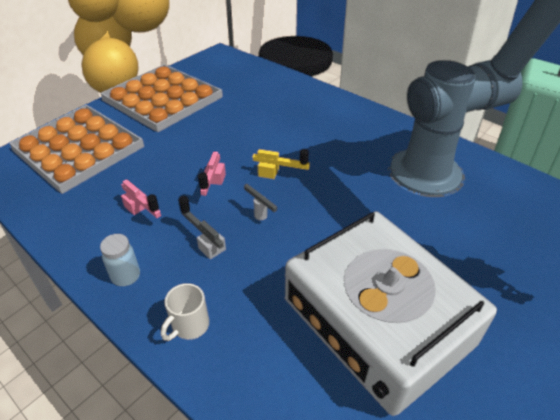

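View pics/b.png

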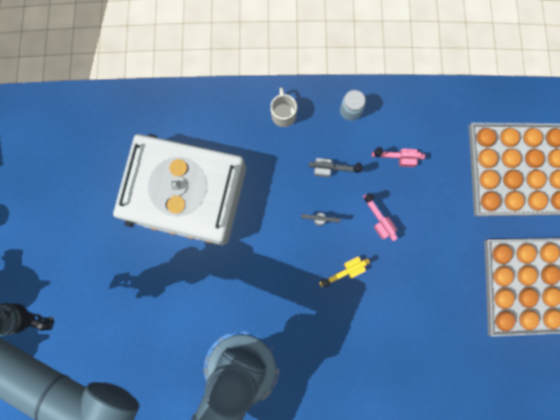

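Scene view: the candidates for the crank are the dark and steel piece with a knob (hub 210,243; knob 184,204), the yellow one (268,163) and two pink ones (135,200 and 212,172). The knobless T key is at (261,203). The steel and dark one fits; I'll confirm it in a crop and measure.

```bash
python3 - <<'E'
from h import *
import pickle
a,b=pickle.load(open('s0.pkl','rb'))
c1=cv2.resize(a['img'][150:280,160:300,::-1],(560,520),interpolation=2)
cv2.imwrite('pics/c.png',c1)
def blob(c,m,box):
    mm=np.zeros(m.shape,np.uint8); x0,y0,x1,y1=box; mm[y0:y1,x0:x1]=m[y0:y1,x0:x1]
    v,u=np.nonzero(mm); return np.c_[u,v]
for c,box,n in((b,(300,145,372,190),'crank'),(b,(295,205,347,230),'tee')):
    P=[]
    x0,y0,x1,y1=box
    uv=np.array([(u,v) for v in range(y0,y1) for u in range(x0,x1)])
    p=depthpts(c,uv); col=c['img'][uv[:,1],uv[:,0]].astype(int)
    print(n,np.percentile(p[:,2],[5,50,95,100]).round(3))
    k=(p[:,2]>.03); q=p[k]; print(k.sum(),q.min(0).round(3),q.max(0).round(3))
    # dark
    d=(col.max(1)<75)&k; print('dark',d.sum())
    rect=cv2.minAreaRect(onplane(c,uv[d],.058 if n=='crank' else .073)[:,:2].astype(np.float32)); print(rect)
print('knob top', onplane(b,[[359.5,168]],.1), onplane(b,[[324,167]],.04), 'tee',onplane(b,[[321,218]],.07))
print('spindle',onplane(b,[[180,184.5]],.19), 'blades',onplane(b,[[179,168],[176,205]],.156), onplane(a,[[405,267],[373,300]],.156))
print('lid z',depthpts(b,[[210,205],[150,170],[160,200]]))
# brass
for c in(a,b):
    h=cv2.cvtColor(c['img'],cv2.COLOR_RGB2HSV); m=((h[...,0]>8)&(h[...,0]<28)&(h[...,1]>130)).astype(np.uint8)
    n,l,s,ce=cv2.connectedComponentsWithStats(m)
    for i in range(1,n):
        if s[i,4]>60:
            p=onplane(c,[ce[i]],.157)[0]
            if .3<p[0]<.75 and p[1]>-.0: print(s[i],ce[i],p.round(4))
E
```

```text
crank [-0.007  0.     0.071  1.678]
489 [ 0.29  -0.379  0.03 ] [ 0.651 -0.147  1.678]
dark 49
((0.6185455918312073, -0.36787134408950806), (0.02184307761490345, 0.0223580002784729), 88.29440307617188)
tee [-6.000e-03  1.000e-03  7.300e-02  1.678e+00]
231 [ 0.29  -0.305  0.037] [ 0.475 -0.147  1.678]
dark 0Traceback (most recent call last):
  File "<stdin>", line 18, in <module>
  File "h.py", line 17, in onplane
    d=rays(c,uv)@c['Rwc'].T
      ~~~~^^^^^^
  File "h.py", line 14, in rays
    p=cv2.undistortPoints(np.array(uv,float).reshape(-1,1,2),K,np.array([c['k1'],0,0,0.]))[:,0]
      ~~~~~~~~~~~~~~~~~~~^^^^^^^^^^^^^^^^^^^^^^^^^^^^^^^^^^^^^^^^^^^^^^^^^^^^^^^^^^^^^^^^^
cv2.error: OpenCV(4.12.0) /io/opencv/modules/calib3d/src/undistort.dispatch.cpp:347: error: (-215:Assertion failed) CV_IS_MAT(_src) && CV_IS_MAT(_dst) && (_src->rows == 1 || _src->cols == 1) && (_dst->rows == 1 || _dst->cols == 1) && _src->cols + _src->rows - 1 == _dst->rows + _dst->cols - 1 && (CV_MAT_TYPE(_src->type) == CV_32FC2 || CV_MAT_TYPE(_src->type) == CV_64FC2) && (CV_MAT_TYPE(_dst->type) == CV_32FC2 || CV_MAT_TYPE(_dst->type) == CV_64FC2) in function 'cvUndistortPointsInternal'
```

View pics/c.png

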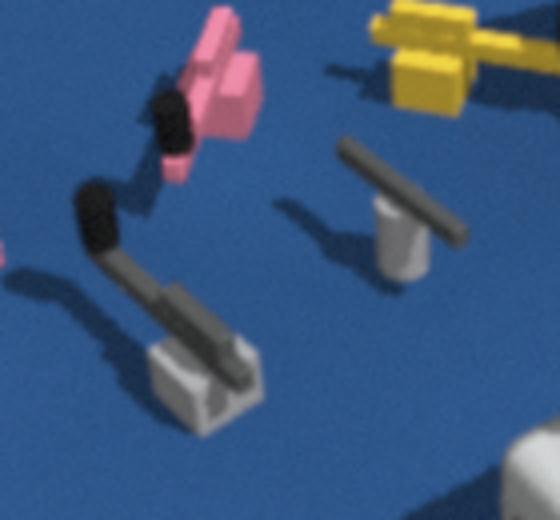

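The crop confirms it: the steel square hub with a dark arm and black knob (crop 95,215) is the crank, and the round-stemmed bar (crop 400,220) is the T key.

```bash
python3 - <<'E'
from h import *
import pickle
a,b=pickle.load(open('s0.pkl','rb'))
def hp(box,lo,hi):
    x0,y0,x1,y1=box
    uv=np.array([(u,v) for v in range(y0,y1) for u in range(x0,x1)])
    uv=uv[b['range_z'][uv[:,1],uv[:,0]]>0]; p=depthpts(b,uv)
    return p[(p[:,2]>lo)&(p[:,2]<hi)]
def rect(p): return [np.round(x,4) for x in cv2.minAreaRect(p[:,:2].astype(np.float32))]
box=(300,145,375,190)
print('all',rect(hp(box,.03,.12)));k=hp(box,.085,.12);print('knob',len(k),k.mean(0).round(4))
r=hp(box,.064,.082);print('rib',len(r),r.mean(0).round(4),rect(r));print('hub',rect(hp(box,.03,.05)),hp(box,.03,.05).mean(0).round(4))
t=hp((295,200,352,232),.06,.09);print('tee',t.mean(0).round(4),rect(t))
s=hp((165,172,195,197),.175,.21);print('spindle',len(s),s.mean(0).round(4),s.max(0).round(3))
for c in(a,b):
    h=cv2.cvtColor(c['img'],cv2.COLOR_RGB2HSV); m=((h[...,0]>8)&(h[...,0]<28)&(h[...,1]>130)).astype(np.uint8)
    n,l,st,ce=cv2.connectedComponentsWithStats(m)
    for i in range(1,n):
        p=onplane(c,ce[i:i+1],.156)[0]
        if st[i,4]>60 and .3<p[0]<.75 and p[1]>0: print(st[i],ce[i].round(1),p.round(4))
lid=hp((110,125,250,250),.14,.165);print('lid',lid.mean(0).round(4),rect(lid))
E
```

```text
all [array([ 0.6278, -0.3211]), array([0.0639, 0.2064]), np.float64(6.1607)]
knob 62 [ 0.613  -0.3639  0.0975]
rib 115 [ 0.6255 -0.2785  0.074 ] [array([ 0.6232, -0.3233]), array([0.0575, 0.2034]), np.float64(9.0868)]
hub [array([ 0.6318, -0.3209]), array([0.0559, 0.2003]), np.float64(6.1607)] [ 0.6224 -0.2679  0.0403]
tee [ 0.46  -0.247  0.071] [array([ 0.4602, -0.2473]), array([0.028 , 0.1157]), np.float64(0.287)]
spindle 62 [0.5495 0.1735 0.1862] [0.561 0.186 0.199]
[393 257  25  20 351] [405.8 265.9] [0.4978 0.1774 0.156 ]
[360 289  27  22 473] [372.9 299.4] [0.6076 0.17   0.156 ]
[171 161  15  14 165] [178.1 167.3] [0.606  0.1704 0.156 ]
[168 197  15  15 177] [175.2 204.1] [0.4972 0.1772 0.156 ]
lid [0.5477 0.1711 0.1505] [array([0.5514, 0.1748]), array([0.3408, 0.2619]), np.float64(76.2765)]
```

```bash
cat >> h.py <<'E'
def yaw(o=None):
    o=o or get_obs(); X=R.from_quat(o['ee_rot']).as_matrix()[:,0]; return np.degrees(np.arctan2(X[1],X[0]))
def plan(x,y,z,yw,frm=None):
    o=get_obs(); p0=np.array(o['tool_pos']) ; R0=R.from_quat(o['ee_rot'])
    if frm is not None: p0=np.array(frm[:3]); R0=R.from_euler('z',frm[3],degrees=True)*R.from_euler('x',180,degrees=True)
    Rt=R.from_euler('z',yw,degrees=True)*R.from_euler('x',180,degrees=True)
    print(np.r_[(R0.inv()*Rt).as_rotvec(degrees=True),R0.inv().apply(np.array([x,y,z])-p0)*1000].round(1).tolist())
E
python3 - <<'E'
from h import *
c=grab('wrist');print(np.array(c['hand_eye']).round(3),c['fx'],c['cx'],c['cy'])
f=(.1827,.5446,.2222,yaw());print(f)
plan(.1827,.5446,.40,yaw(),f);plan(.52,.17,.40,-5,f)
E
```

```text
[[ 1.    -0.     0.001 -0.   ]
 [-0.     0.949  0.316 -0.08 ]
 [-0.001 -0.316  0.949 -0.151]
 [ 0.     0.     0.     1.   ]] 300.9565427779203 277.21506402954236 213.73554966803843
(0.1827, 0.5446, 0.2222, np.float64(71.44624219757242))
[0.0, 0.0, 0.0, 0.0, 0.0, -177.8]
[-0.0, -0.0, 76.4, -247.8, 439.0, -177.8]
```

Request:
{"api": "jog_arm", "payload": {
  "rows": [
    [0, 0, 0, 0, 0, -178, 85],
    [0, 0, 0, 0, 0, -178, 85],
    [0, 0, 0, 0, 0, -178, 85],
    [0, 0, 0, 0, 0, -178, 85],
    [0, 0, 30, 0, 0, -178, 85],
    [0, 0, 76.4, -248, 439, -178, 85],
    [0, 0, 76.4, -248, 439, -178, 85],
    [0, 0, 76.4, -248, 439, -178, 85],
    [0, 0, 76.4, -248, 439, -178, 85],
    [0, 0, 76.4, -248, 439, -178, 85],
    [0, 0, 76.4, -248, 439, -178, 85],
    [0, 0, 76.4, -248, 439, -178, 85]
  ]
}}

```text
t: 1.15
tool_pos: [0.3788, 0.3266, 0.4009]
ee_rot: [0.993, 0.12, -0.0, 0.0]
ft_force: [0.1, 0.6, 0.9]
width: 0.0851
```

```bash
python3 - <<'E'
from h import *
o=get_obs();print(o['tool_pos'],yaw(),o['joints'].round(2),o['t'])
plan(.52,.17,.40,-5)
E
```

```text
[0.37882382 0.32658439 0.40088546] 13.813035547233746 [0.58 0.25 0.37 1.69 0.   1.91] 1.15
[0.0, 0.0, 18.8, 99.7, 185.8, 0.9]
```

Request:
{"api": "jog_arm", "payload": {
  "rows": [
    [0, 0, 18.8, 100, 186, 0, 85],
    [0, 0, 18.8, 100, 186, 0, 85],
    [0, 0, 18.8, 100, 186, 0, 85],
    [0, 0, 18.8, 100, 186, 0, 85],
    [0, 0, 18.8, 100, 186, 0, 85],
    [0, 0, 18.8, 100, 186, 0, 85],
    [0, 0, 18.8, 100, 186, 0, 85],
    [0, 0, 18.8, 100, 186, 0, 85]
  ]
}}

```text
t: 1.82
tool_pos: [0.5203, 0.1725, 0.4006]
ee_rot: [0.999, -0.041, -0.001, -0.0]
ft_force: [-0.8, 0.4, 0.0]
width: 0.085
```

```bash
python3 - <<'E'
from h import *
import pickle
o=get_obs();print(o['tool_pos'],yaw())
c=grab('wrist');pickle.dump(c,open('w1.pkl','wb'));save(c,'w1.png')
K=lambda p:None
# project estimated spindle tip
p=c['Rwc'].T@(np.array([.5515,.174,.194])-c['o_w']);print(p/p[2]*c['fx']+[c['cx'],c['cy'],0])
E
```

```text
[0.52025212 0.17250548 0.4006316 ] -4.689171608652345
[302.39895587 180.65947484 300.95654278]
```

View pics/w1.png

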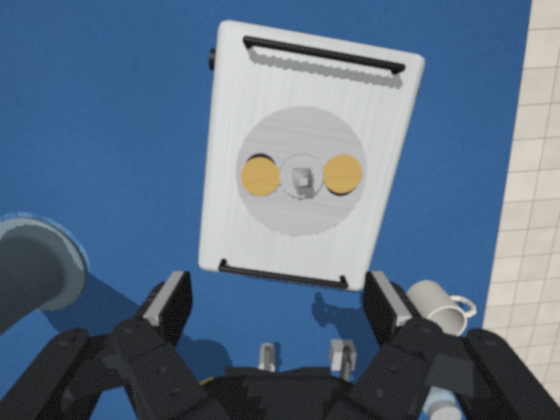

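```bash
python3 - <<'E'
from h import *
import pickle
c=pickle.load(open('w1.pkl','rb'))
save(c,'w1c.png',(225,130,380,225),5)
h=cv2.cvtColor(c['img'],cv2.COLOR_RGB2HSV); m=((h[...,0]>8)&(h[...,0]<28)&(h[...,1]>130)).astype(np.uint8)
n,l,st,ce=cv2.connectedComponentsWithStats(m)
q=[onplane(c,ce[i:i+1],.156)[0] for i in range(1,n) if st[i,4]>300 and ce[i][1]<230]
print(q,np.mean(q,0),np.degrees(np.arctan2(*(q[1]-q[0])[1::-1])))
print(c['range_z'][150:205:4,285:325:4].round(3)[:3])
E
```

```text
return _methods._mean(a, axis=axis, dtype=dtype,
  ret = ret.dtype.type(ret / rcount)
Traceback (most recent call last):
IndexError: list index out of range
```

View pics/w1c.png

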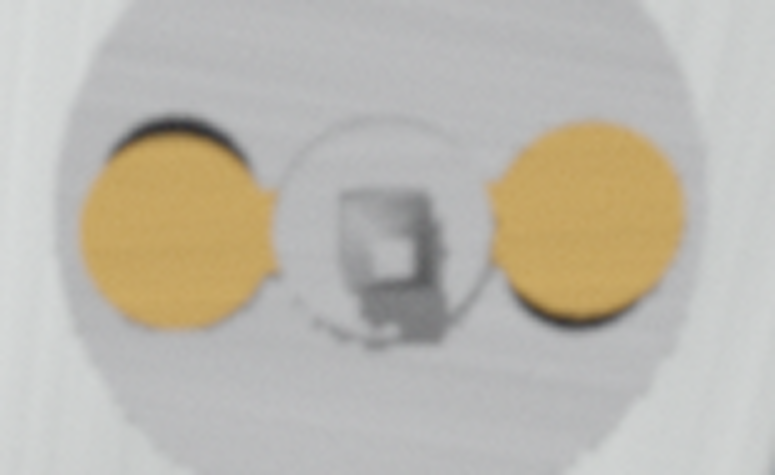

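The spindle flats line up with the blade line, and the dark crescents of the holes show the blades about 10° counter-clockwise of shut. Next: the spindle centre, then the crank.

```bash
python3 - <<'E'
from h import *
import pickle
c=pickle.load(open('w1.pkl','rb'))
h=cv2.cvtColor(c['img'],cv2.COLOR_RGB2HSV); m=((h[...,0]>8)&(h[...,0]<28)&(h[...,1]>90)).astype(np.uint8)
n,l,st,ce=cv2.connectedComponentsWithStats(m)
q=[onplane(c,ce[i:i+1],.156)[0] for i in range(1,n) if st[i,4]>300 and ce[i][1]<230 and ce[i][1]>130]
print(q,np.mean(q,0),np.degrees(np.arctan2(*(q[1]-q[0])[1::-1])))
# tip from crop (395,258)/5
print('tip',onplane(c,[[225+395/5-.5,130+258/5-.5]],.194))
# crank look: camera ~80mm toward tool -y
plan(.60,-.25,.33,-8)
E
```

```text
[array([0.60685357, 0.17054729, 0.156     ]), array([0.49825899, 0.17722792, 0.156     ])] [0.55255628 0.17388761 0.156     ] 176.47965937359368
tip [[0.55281432 0.17336872 0.194     ]]
[-0.0, 0.0, 3.4, 114.0, 415.4, 70.7]
```

Request:
{"api": "jog_arm", "payload": {
  "rows": [
    [0, 0, 3.4, 110, 425, 0, 85],
    [0, 0, 3.4, 110, 425, 0, 85],
    [0, 0, 3.4, 110, 425, 0, 85],
    [0, 0, 3.4, 110, 425, 0, 85],
    [0, 0, 3.4, 110, 425, 0, 85],
    [0, 0, 3.4, 110, 425, 0, 85],
    [0, 0, 3.4, 110, 425, 0, 85],
    [0, 0, 3.4, 110, 425, 70, 85],
    [0, 0, 3.4, 110, 425, 70, 85],
    [0, 0, 3.4, 110, 425, 70, 85],
    [0, 0, 3.4, 110, 425, 70, 85],
    [0, 0, 3.4, 110, 425, 70, 85]
  ]
}}

```text
t: 2.87
tool_pos: [0.5949, -0.2635, 0.3256]
ee_rot: [0.997, -0.072, -0.003, -0.0]
ft_force: [-0.4, 0.1, -0.7]
width: 0.0849
```

Request:
{"api": "jog_arm", "payload": {
  "rows": [
    [0, 0, 0, 0, 0, 0, 85],
    [0, 0, 0, 0, 0, 0, 85],
    [0, 0, 0, 0, 0, 0, 85]
  ]
}}

```text
t: 3.12
tool_pos: [0.5963, -0.2579, 0.3327]
ee_rot: [0.998, -0.069, 0.001, 0.0]
ft_force: [0.0, -0.1, 0.7]
width: 0.085
```

```bash
python3 - <<'E'
from h import *
import pickle
o=get_obs();print(o['tool_pos'],yaw(),o['joint_velocities'].round(3))
c=grab('wrist');pickle.dump(c,open('w2.pkl','wb'));save(c,'w2.png')
E
```

```text
[ 0.59625654 -0.25785346  0.33272348] -7.883807321325534 [ 0.001 -0.009  0.005 -0.004 -0.002 -0.001]
```

View pics/w2.png

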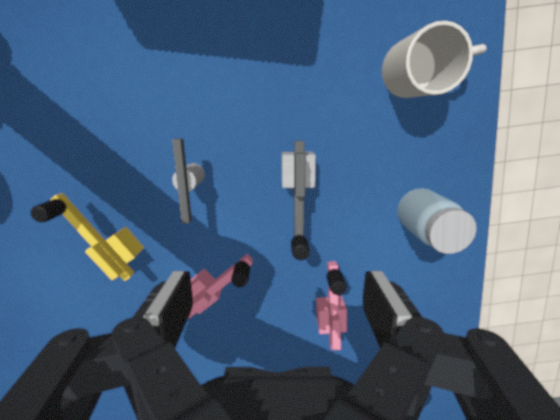

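The crank runs from its arm's back end (299,142), over the hub (299,170), to the knob (300,247). The T key (183,180) is well to the side.

```bash
python3 - <<'E'
from h import *
import pickle
c=pickle.load(open('w2.pkl','rb'))
im=c['img'].astype(int); 
m=np.zeros(im.shape[:2],bool); s=np.s_[135:262,280:318]
lo=(im.max(2)-im.min(2)<35)&(im.max(2)<130)
m[s]=lo[s]
for v in range(140,262,8):
    u=np.nonzero(m[v])[0]; print(v,u.min() if len(u) else None,u.max() if len(u) else None, np.median(c['range_z'][v,298:302]).round(3))
v,u=np.nonzero(m); w=(v>146)&(v<192); 
P=onplane(c,np.c_[u,v][w],.076)
rib=P; print('rib rows mean',P.mean(0).round(4),[np.round(x,4) for x in cv2.minAreaRect(P[:,:2].astype(np.float32))])
D=depthpts(c,np.c_[u,v]); D=D[D[:,2]<.2]
t=D[(D[:,2]>.07)&(D[:,2]<.083)];print('ribtop',len(t),t.mean(0).round(4),[np.round(x,4) for x in cv2.minAreaRect(t[:,:2].astype(np.float32))])
a=D[(D[:,2]>.052)&(D[:,2]<.064)];print('arm',len(a),a.min(0).round(4),a.max(0).round(4))
k=D[D[:,2]>.094];print('knob',len(k),k.mean(0).round(4))
hb=(im.min(2)>125); m2=np.zeros_like(m); m2[s]=hb[s]; v,u=np.nonzero(m2); D=depthpts(c,np.c_[u,v]);g=D[(D[:,2]>.035)&(D[:,2]<.046)]
print('hub',len(g),g.mean(0).round(4),[np.round(x,4) for x in cv2.minAreaRect(g[:,:2].astype(np.float32))])
E
```

```text
140 None None 0.427
148 295 303 0.418
156 294 305 0.404
164 295 305 0.407
172 295 305 0.41
180 295 305 0.414
188 289 305 0.418
196 294 304 0.422
204 294 303 0.444
212 294 303 0.448
220 294 303 0.451
228 294 303 0.456
236 294 303 0.449
244 292 307 0.421
252 293 309 0.422
260 None None 0.482
rib rows mean [ 0.6293 -0.2543  0.076 ] [array([ 0.6353, -0.2554]), array([0.0612, 0.0351]), np.float64(75.4816)]
ribtop 518 [ 0.6276 -0.2694  0.076 ] [array([ 0.626 , -0.2967]), array([0.1301, 0.0208]), np.float64(80.9909)]
arm 478 [ 0.6099 -0.3582  0.052 ] [ 0.6391 -0.217   0.0638]
knob 228 [ 0.616  -0.3633  0.0997]
hub 649 [ 0.6285 -0.2609  0.0403] [array([ 0.6296, -0.2613]), array([0.0477, 0.0469]), np.float64(82.3964)]
```

```bash
python3 - <<'E'
from h import *
plan(.629,-.261,.067,-7.5);plan(.629,-.261,.10,-7.5)
E
```

```text
[0.0, -0.1, -0.4, 32.2, -1.7, 265.9]
[0.0, -0.1, -0.4, 32.2, -1.6, 232.9]
```

Request:
{"api": "jog_arm", "payload": {
  "rows": [
    [0, 0, -0.4, 32, -1.6, 40, 60],
    [0, 0, -0.4, 32, -1.6, 80, 60],
    [0, 0, -0.4, 32, -1.6, 120, 60],
    [0, 0, -0.4, 32, -1.6, 155, 60],
    [0, 0, -0.4, 32, -1.6, 185, 60],
    [0, 0, -0.4, 32, -1.6, 210, 60],
    [0, 0, -0.4, 32, -1.6, 230, 60],
    [0, 0, -0.4, 32, -1.6, 245, 60],
    [0, 0, -0.4, 32, -1.6, 256, 60],
    [0, 0, -0.4, 32, -1.6, 262, 60],
    [0, 0, -0.4, 32, -1.6, 266, 60],
    [0, 0, -0.4, 32, -1.6, 266, 60]
  ]
}}

```text
t: 4.17
tool_pos: [0.628, -0.2626, 0.0653]
ee_rot: [0.998, -0.066, 0.0, 0.0]
ft_force: [-0.1, -0.1, -0.5]
width: 0.0602
```

```bash
python3 - <<'E'
from h import *
o=get_obs();print(o['tool_pos'],yaw(),o['ft_force'],o['joints'].round(2))
plan(.629,-.261,.067,-7.5)
E
```

```text
[ 0.62795514 -0.26256426  0.06530846] -7.607986566036114 [-0.12770023 -0.12263442 -0.54668398] [-0.49  0.67  0.15  1.05  0.    1.21]
[0.0, -0.0, -0.1, 0.8, -1.7, -1.7]
```

Request:
{"api": "jog_arm", "payload": {
  "rows": [
    [0, 0, 0, 0, 0, 0, 40],
    [0, 0, 0, 0, 0, 0, 20],
    [0, 0, 0, 0, 0, 0, 8],
    [0, 0, 0, 0, 0, 0, 0],
    [0, 0, 0, 0, 0, 0, 0],
    [0, 0, 0, 0, 0, 0, 0],
    [0, 0, 0, 0, 0, 0, 0],
    [0, 0, 0, 0, 0, 0, 0]
  ],
  "grip_force": 80
}}

```text
t: 4.83
tool_pos: [0.6278, -0.2632, 0.066]
ee_rot: [0.998, -0.067, 0.0, 0.0]
ft_force: [-2.3, 0.8, 5.6]
width: 0.0089
```

Request:
{"api": "jog_arm", "payload": {
  "rows": [
    [0, 0, 0, 0, 0, -10, 0],
    [0, 0, 0, 0, 0, -25, 0],
    [0, 0, 0, 0, 0, -50, 0],
    [0, 0, 0, 0, 0, -80, 0],
    [0, 0, 0, 0, 0, -115, 0],
    [0, 0, 0, 0, 0, -150, 0],
    [0, 0, 0, 0, 0, -185, 0],
    [0, 0, 0, 0, 0, -215, 0],
    [0, 0, 0, 0, 0, -240, 0],
    [0, 0, 0, 0, 0, -250, 0],
    [0, 0, 0, 0, 0, -250, 0],
    [0, 0, 0, 0, 0, -250, 0]
  ],
  "grip_force": 80
}}

```text
t: 5.83
tool_pos: [0.6279, -0.2631, 0.3144]
ee_rot: [0.998, -0.067, 0.0, -0.0]
ft_force: [-0.3, -0.9, -5.0]
width: 0.0092
```

```bash
python3 - <<'E'
from h import *
o=get_obs();print(o['tool_pos'],yaw(),o['ft_force'],o['wrist_torque'],o['width'])
c=grab('wrist');save(c,'w3.png')
plan(.5525,.1737,.33,-3.6)
E
```

```text
[ 0.6279012  -0.2630776   0.31443904] -7.6488898906316525 [-0.28995367 -0.93788788 -4.98078035] [ 0.05715181 -0.01358564 -0.00158526] 0.00919422497864472
[-0.1, 0.1, -4.1, -132.4, -422.7, -16.0]
```

View pics/w3.png

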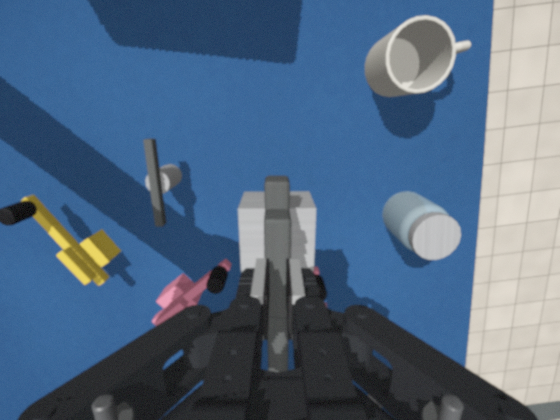

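The crank is in hand; the arm's back end shows at (277,178) and the hub's back edge at row 193. Checking its position in the grip.

```bash
python3 - <<'E'
from h import *
import pickle
c=grab('wrist');pickle.dump(c,open('w3.pkl','wb'));o=c['o'];p0=np.array(o['tool_pos']);Rt=R.from_quat(o['ee_rot'])
for v in range(172,232,3): print(v,c['range_z'][v,277].round(3),c['range_z'][v,255].round(3),c['img'][v,277],c['img'][v,255])
D=depthpts(c,[(277,200),(277,185),(277,220),(250,230),(305,230)]);print(Rt.inv().apply(D-p0).round(4))
for z,uv in((.008,[(277,177.5),(266,179),(288,179)]),(-.010,[(277,210),(265,212),(290,212)]),(.026,[(240,193),(314,193)])): print(Rt.inv().apply(onplane(c,uv,p0[2]-z)-p0).round(4))
E
```

```text
172 0.468 0.467 [ 61 104 151] [ 58 104 151]
175 0.175 0.47 [ 72  94 123] [ 57 102 150]
178 0.168 0.47 [85 88 86] [ 59 104 152]
181 0.162 0.473 [ 97 101  99] [ 64 106 156]
184 0.161 0.473 [110 113 111] [ 62 104 154]
187 0.162 0.474 [109 111 111] [ 62 106 154]
190 0.162 0.477 [110 112 112] [ 81 113 155]
193 0.163 0.218 [107 110 110] [147 148 152]
196 0.164 0.21 [110 113 113] [150 150 152]
199 0.164 0.203 [107 109 109] [154 155 155]
202 0.165 0.197 [108 112 112] [148 151 151]
205 0.165 0.19 [111 112 112] [150 152 153]
208 0.167 0.185 [102 104 103] [171 172 174]
211 0.162 0.186 [81 83 83] [191 193 194]
214 0.155 0.185 [82 83 83] [190 193 193]
217 0.152 0.187 [86 87 87] [191 193 193]
220 0.149 0.187 [112 114 114] [190 190 191]
223 0.149 0.189 [113 117 116] [189 191 191]
226 0.151 0.188 [112 114 113] [196 198 198]
229 0.152 0.19 [111 114 111] [196 196 197]
[[ 0.0006 -0.0359  0.0073]
 [ 0.0006 -0.0443  0.0073]
 [ 0.0006 -0.0306 -0.0106]
 [-0.0165 -0.0109  0.0261]
 [ 0.0183 -0.0111  0.0255]]
[[ 0.0006 -0.0482  0.008 ]
 [-0.0053 -0.0474  0.0081]
 [ 0.0065 -0.0474  0.008 ]]
[[ 0.0006 -0.0356 -0.01  ]
 [-0.0053 -0.0346 -0.01  ]
 [ 0.007  -0.0346 -0.01  ]]
[[-0.0219 -0.035   0.0261]
 [ 0.0231 -0.035   0.026 ]]
```

```bash
python3 - <<'E'
from h import *
plan(.552,.1727,.30,-3.6)
E
```

```text
[-0.1, 0.2, -4.0, -132.3, -421.5, 13.8]
```

Request:
{"api": "jog_arm", "payload": {
  "rows": [
    [0, 0, -4, -8, -20, 0, 0],
    [0, 0, -4, -20, -50, 0, 0],
    [0, 0, -4, -32, -88, 0, 0],
    [0, 0, -4, -44, -128, 0, 0],
    [0, 0, -4, -56, -168, 0, 0],
    [0, 0, -4, -68, -208, 0, 0],
    [0, 0, -4, -80, -248, 0, 0],
    [0, 0, -4, -92, -288, 0, 0],
    [0, 0, -4, -104, -328, 0, 0],
    [0, 0, -4, -114, -362, 0, 0],
    [0, 0, -4, -122, -390, 0, 0],
    [0, 0, -4, -128, -408, 0, 0]
  ]
}}

```text
t: 6.93
tool_pos: [0.5528, 0.1617, 0.3131]
ee_rot: [1.0, -0.03, -0.002, -0.0]
ft_force: [0.3, -0.2, -5.2]
width: 0.0087
```

```bash
python3 - <<'E'
from h import *
plan(.552,.1727,.29,-3.6)
E
```

```text
[-0.0, 0.2, 0.1, -1.4, -10.9, 23.1]
```

Request:
{"api": "jog_arm", "payload": {
  "rows": [
    [0, 0, 0, -4, -12, 10, 0],
    [0, 0, 0, -4, -12, 20, 0],
    [0, 0, 0, -4, -12, 22, 0],
    [0, 0, 0, -4, -12, 22, 0],
    [0, 0, 0, -4, -12, 22, 0],
    [0, 0, 0, -4, -12, 22, 0]
  ]
}}

```text
t: 7.43
tool_pos: [0.5519, 0.17, 0.2931]
ee_rot: [0.999, -0.032, -0.0, 0.0]
ft_force: [-0.1, -0.7, -5.0]
width: 0.009
```

```bash
python3 - <<'E'
from h import *
c=grab('wrist');save(c,'w4.png',(130,90,430,300),2.5)
o=c['o'];print(o['tool_pos'],yaw(o),o['ft_force'])
plan(.552,.1727,.2253,-3.6)
E
```

```text
[0.55186814 0.17004881 0.29311613] -3.7062844710614495 [-0.07650546 -0.7152377  -5.02796377]
[-0.0, -0.0, -0.1, -0.3, -2.6, 68.1]
```

View pics/w4.png

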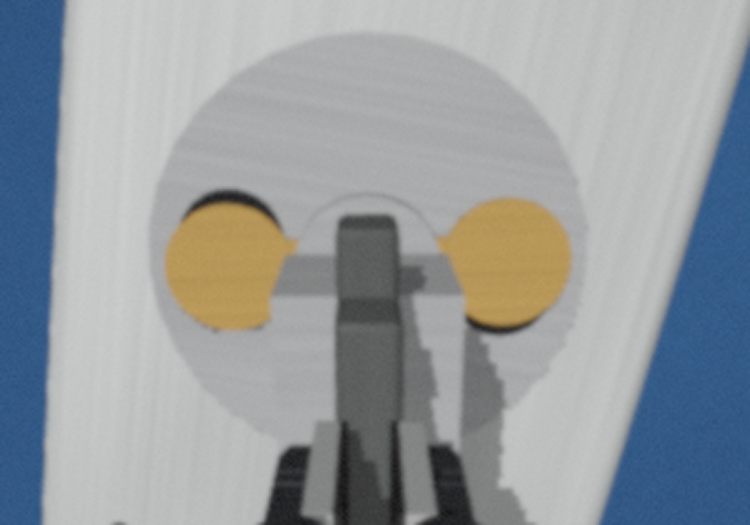

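Blades sit symmetric about the crank's arm, at (232,265) and (507,262), so the yaw agrees. Descending.

Request:
{"api": "jog_arm", "payload": {
  "rows": [
    [0, 0, 0, 0, -2.6, 0, 0],
    [0, 0, 0, 0, -2.6, 10, 0],
    [0, 0, 0, 0, -2.6, 20, 0],
    [0, 0, 0, 0, -2.6, 27, 0],
    [0, 0, 0, 0, -2.6, 34, 0],
    [0, 0, 0, 0, -2.6, 40, 0],
    [0, 0, 0, 0, -2.6, 45, 0],
    [0, 0, 0, 0, -2.6, 49, 0],
    [0, 0, 0, 0, -2.6, 52, 0],
    [0, 0, 0, 0, -2.6, 52, 0]
  ]
}}

```text
t: 8.32
tool_pos: [0.5517, 0.1732, 0.2404]
ee_rot: [0.999, -0.032, -0.0, 0.0]
ft_force: [-0.2, -0.7, -5.2]
width: 0.0085
```

Request:
{"api": "jog_arm", "payload": {
  "rows": [
    [0, 0, 0, 0, 0, 3, 0],
    [0, 0, 0, 0, 0, 6, 0],
    [0, 0, 0, 0, 0, 9, 0],
    [0, 0, 0, 0, 0, 12, 0],
    [0, 0, 0, 0, 0, 14, 0],
    [0, 0, 0, 0, 0, 14, 0]
  ]
}}

```text
t: 8.82
tool_pos: [0.5517, 0.1733, 0.2266]
ee_rot: [0.999, -0.032, -0.0, -0.0]
ft_force: [0.5, 1.3, -4.2]
width: 0.0087
```

```bash
python3 - <<'E'
from h import *
o=get_obs();print(o['tool_pos'],yaw(o),o['ft_force'],o['wrist_torque'])
E
```

```text
[0.55173542 0.1733442  0.22662198] -3.6433121639656827 [ 0.51823886  1.27495496 -4.23814106] [-0.05494673 -0.0163351   0.04624485]
```

Entered cleanly. Pressing gently to find the seat.

Request:
{"api": "jog_arm", "payload": {
  "rows": [
    [0, 0, 0, 0, 0, 1, 0],
    [0, 0, 0, 0, 0, 2, 0],
    [0, 0, 0, 0, 0, 3, 0],
    [0, 0, 0, 0, 0, 3, 0]
  ]
}}

```text
t: 9.15
tool_pos: [0.5524, 0.1739, 0.2262]
ee_rot: [0.999, -0.032, 0.001, -0.001]
ft_force: [-3.6, 0.9, 6.3]
width: 0.0089
```

Seated (reaction about +10 N, z stopped at 0.2262). Easing the press and turning counter-clockwise.

Request:
{"api": "jog_arm", "payload": {
  "rows": [
    [0, 0, -3, 0, 0, -2, 0],
    [0, 0, -8, 0, 0, -2, 0],
    [0, 0, -13, 0, 0, -2, 0],
    [0, 0, -18, 0, 0, -2, 0],
    [0, 0, -24, 0, 0, -2, 0],
    [0, 0, -30, 0, 0, -2, 0],
    [0, 0, -36, 0, 0, -2, 0],
    [0, 0, -42, 0, 0, -2, 0],
    [0, 0, -48, 0, 0, -2, 0],
    [0, 0, -54, 0, 0, -2, 0],
    [0, 0, -60, 0, 0, -2, 0],
    [0, 0, -64, 0, 0, -2, 0]
  ],
  "grip_force": 100
}}

```text
t: 10.15
tool_pos: [0.5527, 0.1732, 0.2264]
ee_rot: [0.864, 0.504, 0.001, 0.0]
ft_force: [1.0, 0.8, -3.5]
width: 0.0074
```

```bash
python3 - <<'E'
from h import *
o=get_obs();print(o['tool_pos'],yaw(o),o['ft_force'],o['wrist_torque'],o['joints'].round(2))
E
```

```text
[0.55271459 0.17321047 0.22636063] 60.56497667408137 [ 0.98760552  0.78427671 -3.51811119] [ 0.07275315 -0.18281114 -0.25824881] [ 0.19  0.38  0.1   1.28 -0.    0.71]
```

Request:
{"api": "jog_arm", "payload": {
  "rows": [
    [0, 0, -3, 0, 0, 0, 0],
    [0, 0, -6, 0, 0, 0, 0],
    [0, 0, -9, 0, 0, 0, 0],
    [0, 0, -12, 0, 0, 0, 0],
    [0, 0, -15, 0, 0, 0, 0],
    [0, 0, -18, 0, 0, 0, 0],
    [0, 0, -20, 0, 0, 0, 0],
    [0, 0, -20, 0, 0, 0, 0]
  ]
}}

```text
t: 10.82
tool_pos: [0.5527, 0.1735, 0.2264]
ee_rot: [0.764, 0.645, 0.001, 0.0]
ft_force: [1.0, 1.1, -2.8]
width: 0.0074
```

```bash
python3 - <<'E'
from h import *
o=get_obs();print(o['tool_pos'],yaw(o),o['ft_force'],o['wrist_torque'],o['joints'].round(2))
E
```

```text
[0.55271819 0.17349226 0.2263838 ] 80.35593896180879 [ 1.01802506  1.05072158 -2.8231346 ] [ 0.23383065 -0.22307973 -0.20924142] [0.19 0.38 0.1  1.28 0.   0.36]
```

Request:
{"api": "jog_arm", "payload": {
  "rows": [
    [0, 0, -2, 0, 0, 0, 0],
    [0, 0, -4, 0, 0, 0, 0],
    [0, 0, -6, 0, 0, 0, 0],
    [0, 0, -6, 0, 0, 0, 0]
  ]
}}

```text
t: 11.15
tool_pos: [0.5526, 0.1736, 0.2263]
ee_rot: [0.729, 0.684, 0.001, 0.0]
ft_force: [0.8, 1.0, -2.2]
width: 0.0078
```

```bash
python3 - <<'E'
from h import *
o=get_obs();print(o['tool_pos'],yaw(o),o['ft_force'],o['wrist_torque'],o['joints'].round(2))
c=grab('wrist')
h=cv2.cvtColor(c['img'],cv2.COLOR_RGB2HSV); m=((h[...,0]>8)&(h[...,0]<28)&(h[...,1]>90)).astype(np.uint8)
n,l,st,ce=cv2.connectedComponentsWithStats(m)
for i in range(1,n):
    if st[i,4]>300: p=onplane(c,ce[i:i+1],.156)[0];print(st[i],p,np.degrees(np.arctan2(p[1]-.1737,p[0]-.5525)))
t=grab('top')
h=cv2.cvtColor(t['img'],cv2.COLOR_RGB2HSV); m=((h[...,0]>8)&(h[...,0]<28)&(h[...,1]>110)).astype(np.uint8)
n,l,st,ce=cv2.connectedComponentsWithStats(m)
for i in range(1,n):
    p=onplane(t,ce[i:i+1],.156)[0]
    if st[i,4]>30 and .3<p[0]<.75 and p[1]>0: print('top',st[i],p,np.degrees(np.arctan2(p[1]-.1737,p[0]-.5525)))
E
```

```text
[0.55263543 0.17356443 0.2263425 ] 86.3223451981952 [ 0.76221348  1.00458273 -2.22372176] [ 0.35148895 -0.20482837 -0.20495946] [0.19 0.38 0.1  1.28 0.   0.26]
[ 175  171   68   64 3334] [0.53394175 0.12122454 0.156     ] -109.47643655908351
[ 315  207   61   59 2893] [0.56817736 0.22586136 0.156     ] 73.27158187792224
top [186 184  17  16 197] [0.53429191 0.12131293 0.156     ] -109.16583265576095
```

Request:
{"api": "jog_arm", "payload": {
  "rows": [
    [0, 0, -2, 0, 0, 0, 0],
    [0, 0, -4, 0, 0, 0, 0],
    [0, 0, -6, 0, 0, 0, 0],
    [0, 0, -6, 0, 0, 0, 0]
  ]
}}

```text
t: 11.58
tool_pos: [0.5526, 0.1734, 0.2263]
ee_rot: [0.693, 0.721, 0.001, 0.0]
ft_force: [1.5, 1.5, -2.9]
width: 0.0074
```

```bash
cat > bl.py <<'E'
from h import *
o=get_obs();print(o['tool_pos'],yaw(o),o['ft_force'],o['wrist_torque'],o['joints'].round(2))
c=grab('wrist')
h=cv2.cvtColor(c['img'],cv2.COLOR_RGB2HSV); m=((h[...,0]>8)&(h[...,0]<28)&(h[...,1]>90)).astype(np.uint8)
n,l,st,ce=cv2.connectedComponentsWithStats(m)
q=[onplane(c,ce[i:i+1],.156)[0] for i in range(1,n) if st[i,4]>800]
for p in q: print(p,np.degrees(np.arctan2(p[1]-.1737,p[0]-.5525)))
if len(q)==2: d=q[1]-q[0];print('line',np.degrees(np.arctan2(d[1],d[0])))
v,u=np.nonzero((c['img'].max(2)<60)); 
E
python3 bl.py
```

```text
[0.55255354 0.17340014 0.22630617] 92.2577589964577 [ 1.52147608  1.48168638 -2.91906735] [ 0.38048253 -0.37774385 -0.60070839] [0.19 0.38 0.1  1.28 0.   0.15]
[0.53453653 0.12107404 0.156     ] -108.84694620811278
[0.56758723 0.22650197 0.156     ] 74.05365206720838
line 72.5942676216354
```

Torque rose to 0.6 N m and the blade line reads 72.6° against 72° predicted for the stop. One small extra push to confirm.

Request:
{"api": "jog_arm", "payload": {
  "rows": [
    [0, 0, -2, 0, 0, 0, 0],
    [0, 0, -4, 0, 0, 0, 0],
    [0, 0, -4, 0, 0, 0, 0]
  ]
}}

```text
t: 11.88
tool_pos: [0.5526, 0.1734, 0.2263]
ee_rot: [0.668, 0.744, 0.001, 0.0]
ft_force: [2.3, 2.7, -1.3]
width: 0.0074
```

```bash
python3 bl.py
```

```text
[0.5525669  0.17335127 0.22630259] 96.21747925662716 [ 2.34410934  2.74318884 -1.34971532] [ 0.4129816  -0.52595996 -0.95768564] [0.19 0.38 0.1  1.28 0.   0.09]
[0.53462144 0.12109707 0.156     ] -108.7717520260351
[0.56762003 0.22689154 0.156     ] 74.13186214878779
line 72.67665715658575
```

Stop confirmed: torque rose to 0.96 N m and the blade line did not move. Unwinding into the free play, then lifting.

Request:
{"api": "jog_arm", "payload": {
  "rows": [
    [0, 0, 4, 0, 0, 0, 0],
    [0, 0, 8, 0, 0, 0, 0],
    [0, 0, 12, 0, 0, 0, 0],
    [0, 0, 15, 0, 0, 0, 0],
    [0, 0, 17, 0, 0, 0, 0],
    [0, 0, 17, 0, 0, 0, 0]
  ]
}}

```text
t: 12.43
tool_pos: [0.552, 0.173, 0.2262]
ee_rot: [0.77, 0.638, -0.0, 0.0]
ft_force: [1.4, 0.0, -1.5]
width: 0.0077
```

```bash
python3 bl.py
```

```text
[0.55200062 0.1729598  0.22617939] 79.31661657742487 [ 1.44386369  0.01190578 -1.51612216] [ 0.05888299 -0.26248267 -0.02619247] [ 0.19  0.38  0.1   1.29 -0.    0.38]
[0.53439466 0.1209226  0.156     ] -108.9345859126373
[0.56765441 0.22549666 0.156     ] 73.69184478675011
line 72.35674932755107
```

Request:
{"api": "jog_arm", "payload": {
  "rows": [
    [0, 0, 0, 0, 0, -3, 0],
    [0, 0, 0, 0, 0, -8, 0],
    [0, 0, 0, 0, 0, -14, 0],
    [0, 0, 0, 0, 0, -20, 0],
    [0, 0, 0, 0, 0, -27, 0],
    [0, 0, 0, 0, 0, -34, 0],
    [0, 0, 0, 0, 0, -42, 0],
    [0, 0, 0, 0, 0, -55, 0],
    [0, 0, 0, 0, 0, -75, 0],
    [0, 0, 0, 0, 0, -90, 0],
    [0, 0, 0, 0, 0, -90, 0],
    [0, 0, 0, 0, 0, -90, 0]
  ]
}}

```text
t: 13.48
tool_pos: [0.5528, 0.1734, 0.3172]
ee_rot: [0.77, 0.638, 0.001, 0.001]
ft_force: [0.6, -0.5, -5.5]
width: 0.0073
```

```bash
python3 bl.py; python3 - <<'E'
from h import *
c=grab('wrist');save(c,'w5.png')
plan(.57,-.12,.316,-8)
E
```

```text
[0.55278456 0.17344535 0.31716019] 79.3556207373539 [ 0.6014875  -0.4542535  -5.51889756] [ 0.02202031  0.0263466  -0.00038642] [0.19 0.39 0.34 1.52 0.   0.38]
[0.53444793 0.12078038 0.156     ] -108.83566016895287
[0.56733445 0.22777552 0.156     ] 74.65953315191932
line 72.91442591024513
[-0.0, 0.1, 87.4, -284.8, 72.2, -0.9]
```

View pics/w5.png

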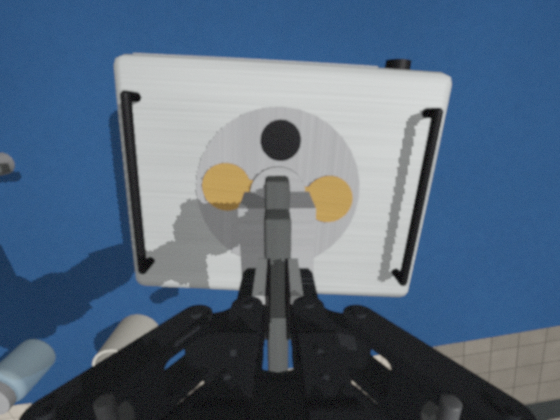

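The vent is open: the hole at (280,140) is fully clear and the blades at (226,187) and (328,198) are a quarter turn away. The crank hangs level in the jaws. Taking it back to its old, known-free spot.

```bash
python3 - <<'E'
from h import *
plan(.628,-.262,.317,-7.5)
E
```

```text
[-0.0, 0.1, 86.9, -413.6, 155.4, -1.9]
```

Request:
{"api": "jog_arm", "payload": {
  "rows": [
    [0, 0, 4, -10, 4, 0, 0],
    [0, 0, 10, -30, 11, 0, 0],
    [0, 0, 17, -60, 22, 0, 0],
    [0, 0, 24, -95, 35, 0, 0],
    [0, 0, 31, -132, 49, 0, 0],
    [0, 0, 38, -170, 63, 0, 0],
    [0, 0, 45, -208, 77, 0, 0],
    [0, 0, 52, -246, 91, 0, 0],
    [0, 0, 59, -284, 106, 0, 0],
    [0, 0, 66, -320, 120, 0, 0],
    [0, 0, 73, -350, 131, 0, 0],
    [0, 0, 79, -370, 139, 0, 0]
  ]
}}

```text
t: 14.58
tool_pos: [0.6195, -0.2197, 0.3137]
ee_rot: [1.0, -0.001, -0.002, -0.0]
ft_force: [-0.3, -0.2, -4.1]
width: 0.0073
```

Request:
{"api": "jog_arm", "payload": {
  "rows": [
    [0, 0, 5, -17, 34, 0, 0],
    [0, 0, 8, -22, 43, 0, 0],
    [0, 0, 8, -22, 43, 0, 0],
    [0, 0, 8, -22, 43, 0, 0],
    [0, 0, 8, -22, 43, 0, 0]
  ]
}}

```text
t: 15.0
tool_pos: [0.5985, -0.2582, 0.3151]
ee_rot: [0.998, -0.066, -0.001, -0.001]
ft_force: [-0.2, 1.4, -4.6]
width: 0.0077
```

```bash
python3 - <<'E'
from h import *
o=get_obs();print(o['tool_pos'],yaw(o),o['ft_force'])
plan(.628,-.262,.070,-7.5)
E
```

```text
[ 0.59845251 -0.25819328  0.31509267] -7.568900998373674 [-0.20757589  1.39546221 -4.58955525]
[-0.1, 0.1, -0.1, 30.1, 0.3, 245.1]
```

Request:
{"api": "jog_arm", "payload": {
  "rows": [
    [0, 0, 0, 10, 0, 0, 0],
    [0, 0, 0, 25, 0, 15, 0],
    [0, 0, 0, 30, 0, 45, 0],
    [0, 0, 0, 30, 0, 80, 0],
    [0, 0, 0, 30, 0, 115, 0],
    [0, 0, 0, 30, 0, 150, 0],
    [0, 0, 0, 30, 0, 180, 0],
    [0, 0, 0, 30, 0, 205, 0],
    [0, 0, 0, 30, 0, 222, 0],
    [0, 0, 0, 30, 0, 233, 0],
    [0, 0, 0, 30, 0, 239, 0],
    [0, 0, 0, 30, 0, 239, 0]
  ]
}}

```text
t: 16.0
tool_pos: [0.6278, -0.2619, 0.0758]
ee_rot: [0.998, -0.066, -0.001, -0.001]
ft_force: [-0.2, 0.8, -5.0]
width: 0.0077
```

Request:
{"api": "jog_arm", "payload": {
  "rows": [
    [0, 0, 0, 0, 0, 2, 0],
    [0, 0, 0, 0, 0, 4, 0],
    [0, 0, 0, 0, 0, 6, 0],
    [0, 0, 0, 0, 0, 7, 0],
    [0, 0, 0, 0, 0, 8, 0],
    [0, 0, 0, 0, 0, 8, 0]
  ]
}}

```text
t: 16.5
tool_pos: [0.6282, -0.2632, 0.0691]
ee_rot: [0.998, -0.067, 0.0, -0.0]
ft_force: [-0.2, 0.2, -4.5]
width: 0.0074
```

```bash
python3 - <<'E'
from h import *
o=get_obs();print(o['tool_pos'],yaw(o),o['ft_force'],o['wrist_torque'])
E
```

```text
[ 0.62822383 -0.26324996  0.06905763] -7.6554512819525975 [-0.16519408  0.20905005 -4.45480207] [ 0.08469948 -0.0268507   0.03152711]
```

Request:
{"api": "jog_arm", "payload": {
  "rows": [
    [0, 0, 0, 0, 0, 1, 0],
    [0, 0, 0, 0, 0, 2, 0],
    [0, 0, 0, 0, 0, 3, 0],
    [0, 0, 0, 0, 0, 3, 0],
    [0, 0, 0, 0, 0, 3, 0]
  ]
}}

```text
t: 16.92
tool_pos: [0.6285, -0.2631, 0.0667]
ee_rot: [0.998, -0.067, 0.0, 0.0]
ft_force: [-0.3, 0.9, 0.4]
width: 0.0074
```

Touched down (weight off the wrist). Releasing slowly.

Request:
{"api": "jog_arm", "payload": {
  "rows": [
    [0, 0, 0, 0, 0, 0, 12],
    [0, 0, 0, 0, 0, 0, 15],
    [0, 0, 0, 0, 0, 0, 18],
    [0, 0, 0, 0, 0, 0, 25],
    [0, 0, 0, 0, 0, 0, 35],
    [0, 0, 0, 0, 0, 0, 45],
    [0, 0, 0, 0, 0, 0, 50],
    [0, 0, 0, 0, 0, 0, 50]
  ],
  "grip_force": 20
}}

```text
t: 17.58
tool_pos: [0.6283, -0.2633, 0.0661]
ee_rot: [0.998, -0.067, 0.0, 0.0]
ft_force: [0.3, -0.0, 0.4]
width: 0.0499
```

Request:
{"api": "jog_arm", "payload": {
  "rows": [
    [0, 0, 0, 0, 0, -5, 50],
    [0, 0, 0, 0, 0, -15, 50],
    [0, 0, 0, 0, 0, -30, 50],
    [0, 0, 0, 0, 0, -60, 50],
    [0, 0, 0, 0, 0, -95, 50],
    [0, 0, 0, 0, 0, -130, 50],
    [0, 0, 0, 0, 0, -165, 50],
    [0, 0, 0, 0, 0, -200, 50],
    [0, 0, 0, 0, 0, -230, 50],
    [0, 0, 0, 0, 0, -250, 50],
    [0, 0, 0, 0, 0, -250, 50],
    [0, 0, 0, 0, 0, -250, 50]
  ]
}}

```text
t: 18.58
tool_pos: [0.6291, -0.2637, 0.3183]
ee_rot: [0.998, -0.067, 0.002, 0.001]
ft_force: [0.2, -0.0, -0.4]
width: 0.0499
```

```bash
python3 - <<'E'
from h import *
o=get_obs();print(o['tool_pos'],o['ft_force'],o['width'])
a=grab('scene');save(a,'end.png');c=grab('wrist');save(c,'w6.png')
im=c['img'].astype(int)
uv=np.array([(u,v) for v in range(100,270) for u in range(150,340)]);uv=uv[c['range_z'][uv[:,1],uv[:,0]]>0];D=depthpts(c,uv)
f=D[(abs(D[:,0]-.63)<.05)&(D[:,1]>-.42)&(D[:,1]<-.2)]
k=f[f[:,2]>.09];r=f[(f[:,2]>.072)&(f[:,2]<.08)&(f[:,1]>-.31)];print('knob',k.mean(0),k[:,2].max(),'rib',r.mean(0))
t=D[(abs(D[:,0]-.46)<.06)&(D[:,2]>.06)];print('tee',t.mean(0),t[:,2].max())
E
```

```text
[ 0.62914781 -0.26365164  0.3183355 ] [ 0.1951152  -0.0194117  -0.37052697] 0.0499051568023867
knob [ 0.62176628 -0.30898134  0.21395696] 0.3412991708013269 rib [ 0.62936472 -0.25921212  0.07629783]
tee [ 0.46477611 -0.25478756  0.07062606] 0.07540974024665453
```

View pics/end.png

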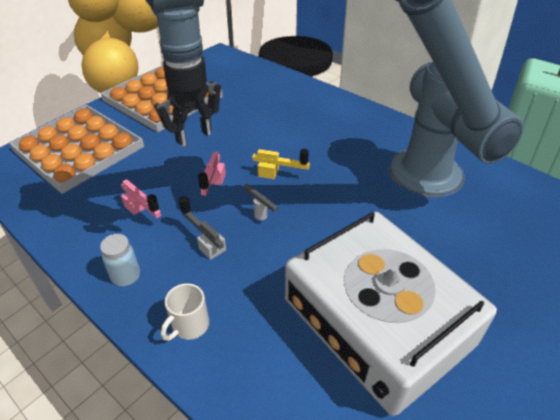

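The scene view shows the crank standing upright on its hub (210,243), the T key where it was (261,205), both vent holes clear (408,269 and 369,298) and the gripper free. Handing in.

```bash
python3 -c "
from h import *
print(arm.job_done())"
```

```text
the job is handed in; nothing more can be done
None
```

The vent is open at its stop, and the crank stands upright, hub down, back at the spot it came from. I handed the job in after about 19 s of robot time.

- **Fit and turn:** The crank went onto the spindle until it seated, with about 10 N of reaction. I turned it counter-clockwise until the torque rose to about 1 N m and the blades stopped moving. The blade line read 72.7°, against about 72° predicted for the stop.
- **Lift off:** After the lift, the blade line read 72.9° and the vent hole in the wrist camera's view was fully clear. The final picture shows both holes clear.
- **Set down:** The weight came off the wrist before I opened the jaws. The rib top then read 76 mm, as it should for a crank standing on its hub.
- **T key:** It stands where it stood in the final picture. The last depth check put it about 9 mm from the first estimate, but that came from a rough average over a different patch, and nothing came near it.
- **Failed check:** My last knob-height check gave no usable number, because the gripper's own fingers were in the depth region. I judged the crank upright from the picture and the rib height instead.
- **Grip reading:** The finger opening read 7 to 9 mm on the 14 mm rib. The crank appeared to turn slightly in the grip at the stop, but it was held throughout.

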